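# Press a T-nut home on the sprung lever press and ease the lever up

## Task

Lay the wooden foot block flat in the green lever press, slid in under the ram so that its half-driven T-nut stands below the ram's foot, and pull the lever down until the nut's flange sits fully home on the wood. The lever has a strong return spring: keep hold of it and let it up slowly all the way to its stop, never letting it fly back. Then take the block out and lay it gently, flat with the nut upward, on the floor of the grey tray beside the two finished ones, without disturbing those, the screw-top jar or the calliper, and let go.

Things in the scene. Friction and masses are not known exactly. Their poses are not given: they have to be found in the camera images.
- press: Green cast lever press, fixed. Origin on the bench top under the ram's axis, z up; +x points from the ram to the column behind, so the throat opens to -x, towards the robot. In its frame, mm: base plate x -65..165, y -60..60, 14 high; steel bed x -60..60, y -30..30, top z 40; column from x 84. The block goes in nut end first, along +x; against the back stop its nut is under the ram.
- nest (a point): Middle of the foot of the back stop on the bed: press frame x 20, z 40 mm; the stop is 20 mm high. Side guides 14 mm high lead the block: inner faces at y +-26.5 mm for x -20..20, flaring to about +-34 at their mouth at x -43.
- head_front (a point): Middle of the lower front edge of the press's green head (press frame x -55, z 130 mm). The head spans x -55..80 (screws to -64), y -37..37, z 130..220 and overhangs the nest, so a gripper that holds the block near its outer end must lean back, away from the head, by 30 to 45 degrees from vertical to clear it.
- ram_foot (a point): Centre of the flat underside of the ram's round foot (40 mm diameter, 16 mm high). At rest it is 100 mm above the bench, 60 mm above the bed; it goes down 23 mm per radian of the lever.
- lever (a joint): Lever angle, rad: 0 at its upper stop (rest), grows as the handle is pulled down and towards the robot, 1.25 at most. With the block in the nest the foot meets the proud nut at about 0.78; the nut is home at about 1.13. A return spring (0.8 N m at rest, 1.2 at the end) drives it up all the way; if let go it flies up. Driving the nut takes some 12 to 14 N at the handle in all.
- lever_handle (a point): Middle of the black revolving handle on the lever's end: a smooth round grip, 25 mm diameter, 78 mm long, lying level along the press's y (press frame y -78..-156; this point y -118) and turning freely on its pin, 170 mm from the lever's axis. Grip it from above, across. A 13 mm bar at y -66 joins it to the hub. At lever angle q: press frame x = 30 - 170 cos(0.96 - q), z = 172 + 170 sin(0.96 - q) mm.
- lever_axis (a point): Point on the lever's turning axis, level with the handle's middle sideways: press frame x 30, y -118, z 172 mm. The axis runs along the press's y.
- block: Loose wooden foot block, 45 (its x) x 110 (its y) x 32 mm (z), about 0.14 kg. Origin at the centre of its underside, z up. The T-nut stands on its upper face on the centre line, 35 mm from the centre towards its +y end (20 mm from that end). At the start it lies flat on the bench with its nut end away from the robot.
- nut_top (a point): Centre of the upper face of the T-nut's round steel flange (30 mm diameter, 2 mm thick) on the block: 42 mm above the block's underside when proud, 34 mm when home.
- block_nut (a joint): How far the T-nut has been driven, m: 0 proud (flange 8 mm off the wood), 0.008 home (flange on the wood). It is tight in its hole (about 50 N) and stays where it is pressed to.
- tray: Low grey plastic tray, fixed, 260 (its x) x 240 (its y) x 32 mm (rim to 35), walls and floor 4 mm. Origin at the centre of its underside; the floor's upper face is at z 4 mm. The half y -10..116 mm of its floor is free; the two finished blocks lie along its x in the other half. It stands on the left or on the right of the press.
- done_1: Finished block (45 x 110 x 32 mm, nut home), loose, lying in the tray at about y -85 mm of the tray's frame. Origin at the centre of its underside; its long axis is its y.
- done_2: Finished block like the other, loose, lying in the tray at about y -35 mm of the tray's frame. Origin at the centre of its underside.
- jar: White screw-top jar with a red cap, loose, 63 mm diameter, 87 mm high, standing on the bench behind. Origin at the centre of its underside. Leave alone.
- calliper: Steel vernier calliper, loose, 211 x 70 x 9 mm, lying flat on the bench in front of the press. Origin at the centre of its underside. Leave alone.

How it is judged:
On the way, in this order (a step that is already met when the one before it is completed fails the run):
1. the block lies flat in the press, its nut under the ram, and the lever is down with the ram's foot pressing the nut home (value of joint block_nut above 0.0068 m and value of joint lever above 1.05 rad and horizontal distance between nut_top and ram_foot below 0.01 m and angle between block's own z axis and vertical below 0.06 rad), for 0.1 s.
2. the lever is back up at its stop (value of joint lever below 0.05 rad), for 0.2 s.
At the end, for the whole second after the job is handed in: the nut is home (within 1.2 mm) in the block, the lever is at its upper stop (within 0.05 rad), and the block lies flat (within 0.08 rad), nut upward, on the tray's floor with both finished blocks still on it, released and at rest (value of joint block_nut above 0.0068 m and value of joint lever below 0.05 rad and angle between block's own z axis and vertical below 0.08 rad and x of block in the frame of tray between -0.105 and 0.105 m and y of block in the frame of tray between -0.105 and 0.105 m and z of each of block, done_1, done_2 in the frame of tray below 0.01 m and linear speed of block below 0.02 m/s and contact force between the fingers and block below 0.1 N); the robot touches nothing.
It fails at once if the lever flies back: it returns faster than 2.5 rad/s (about 0.4 m/s at the handle) (velocity of joint lever below -2.5 rad/s).
It fails at once if the block is dropped: it falls free of the fingers faster than 0.6 m/s (linear speed of block above 0.6 m/s and contact force between the fingers and block below 0.1 N).
It fails at once if a finished block, the jar or the calliper is moved by more than 30 mm (distance of any of done_1, done_2, jar, calliper from where it was at the start of the episode above 0.03 m).
It fails at once if the jar is tipped (angle between jar's own z axis and vertical above 0.35 rad).
It also fails if it takes over 72 s, if anything falls off the work surface, if the arm or the gripper's body presses on something with over 40 N, if the wrist force passes 120 N, or if a joint passes its speed limit or range.

## Robot

A 7-joint arm with a two-finger parallel gripper is mounted at the origin on a cart in front of the work surface, level with it; the furniture and walls round the work are solid. World frame = base frame: x ahead of the robot, y to its left, z up, the work surface at z = 0. Lengths are in m, angles in rad, forces in N, time in s.
With the tool pointing down it reaches from about 0.4 to 0.85 m from the base axis. Payload 4.5 kg.
Tool frame: the origin (TCP) lies between the finger pads; the fingertips stand 22 mm ahead of it and the grasp point (between the pads) lies 3 mm ahead of it (env.tip_reach is the distance from the TCP to the fingertips, in m); z points along the fingers, y is the direction in which the jaws open and shut (so a half turn about z gives the same grasp; the last joint's range is limited). The gripper opens to 85 mm and grips with 20 to 120 N. Pads are 22 mm wide; open, the fingers measure 114 mm over their backs; the gripper's body (76 mm by 85 mm) begins 54 mm behind the grasp point. The pads swing forward as they close: fully open they stand 13 mm farther back than shut.
Start: joints at [-1.077, 0.689, -0.195, 1.565, 0.157, 0.902, -0.215], TCP at [0.277, 0.56, 0.253] pointing down, gripper open.
Joint ranges: [-3.01, 3.01], [-0.46, 2.08], [-1.47, 1.51], [0.13, 2.56], [-1, 4.14], [0.04, 2.09], [-2.66, 2.66]. Speed limits (rad/s): [2.57, 2.57, 3.14, 3.14, 3.14, 3.14, 3.14].

## Interface

Orientations are given as a unit quaternion [w, x, y, z].
In Python, from plant import get_state, cams, workorder, spot_in, env gives the robot as it stands.
- The arm moves only by the tool move_arm, never from a script. Its argument "plan" is one flat list of numbers, 7 for each row, row after row: the shift along the tool's x, y, z in mm, then the turn, a rotation vector about the tool's x, y, z in rad, then the gripper's target within -1 to 1 (fully open at 1, half-way at 0, shut at -1). In form: [tx, ty, tz, rx, ry, rz, hand, tx, ty, tz, rx, ry, rz, hand, ...]. A call has 1 to 5 rows; each row shifts and turns the commanded pose from where the row before left it, along the tool's axes as they then stand; what a row does not reach is not made up. A row lasts 1/8 s, in which the tool goes at most 62.5 mm and 10.7 degrees, less where a joint would pass 70% of its speed; a pose out of reach is approached as far as the arm can. A call with a gripper value outside its range is refused whole. The fingers move at their own pace and stop on an object; the grip force is fixed at half the most. Time passes only in rows, so rows that do not move let the fingers close. It gives the time, the measured TCP pose, the force and the opening at its end, in the units of the state.
- get_state(): the state, without advancing time (a new reading comes with each control period).
- cams.capture(name): name is "scene" or "top" or "wrist"; returns (picture, depth): 384x512x3 uint8, blue, green, red; 384x512 float32, m along the optical axis (not along the pixel's ray), 0 where there is no reading.
- cams.camera_info(name): a dict with "intrinsics" (3x3 intrinsics, pixels), "k1" (the pictures are not rectified: a ray, as slopes to the right and down, at radius r is drawn at 1 + k1 r^2 times it, then the intrinsics apply), "R" (3x3) and "t" (3): a world point X has camera coordinates R X + t. Camera axes: x right, y down, z forward; pixel columns grow to the right and rows downward; lengths in m; the calibration is good to about 2 mm. A picture is of the moment at which its call begins: read the wrist's pose just before it. camera_info takes no time and is no camera call; for the wrist camera it gives the pose at the moment of the call.
- workorder.job_done(): hands the job in, once; it reports no verdict.
Trained networks look in the newest picture that a camera, given by its name, has taken for a name from the list of things; names that differ only in an ending like _2 or _b are one class to them, and where a whole thing is asked for, a point or a joint stands for the part that bears it (a point fixed in the world has none). Each returns a list of dicts, best first, with "p" (0 to 1); they miss things now and then, are a little off and sometimes report something else, mostly with a low value. They report only what shows in the picture. A call takes as long as a camera call.
- spot_in(camera, label): "bbox" ([left, top, right, bottom] in pixels, round what is visible of it).
The state is a dict: "time": time; "qpos": joint angles; "dq": joint speeds; "effort": joint torques, N m; "tcp_pos": TCP position; "ee_rot": TCP orientation; "ft_force": force on the tool from outside, world axes, zero at the start; "ft_torque": the same for the moment, N m; "width": opening from 0.0 (shut) to 1.0 (fully open).
Only numpy, scipy, OpenCV 4.12 (cv2) and the standard library are available. Lean on these libraries where they do the work, as an engineer would, in place of code of your own. Each camera call takes 0.05 s, during which the arm holds its last target. There are 200 camera calls.

## Working session

There is one attempt and no reset: what is moved stays moved. The work goes in short steps, Python scripts to look and compute and a tool call to move; the robot and the scene stay as the last step left them, time stands still between calls to the robot, and variables do not carry over. Pictures are saved under pics/ and viewed, about 8 in all and at most 12, crops included, and the job is handed in when it is done.

Besides the shell and the picture viewer there is one more tool, called after ">>>" in YAML: its name, and indented under it one key for each argument. move_arm: Moves the arm, as the interface text tells. Its arguments: {"type":"object","properties":{"plan":{"type":"array","items":{"type":"number"}}},"required":["plan"]}

```bash
mkdir -p pics; ls; python3 - <<'E'
from plant import get_state, cams, workorder, spot_in, env
import cv2,numpy as np
s=get_state();print(s)
for n in("top","scene"):
    im,d=cams.capture(n);cv2.imwrite(f'pics/{n}0.png',im);np.save(f'pics/{n}0.npy',d)
    ci=cams.camera_info(n);print(n,ci)
    for l in("press","block","tray","done_1","jar","calliper","lever_handle"):
        print(l,[(np.round(b['bbox']).tolist(),round(b['p'],2)) for b in spot_in(n,l)[:3]])
E
```

```text
pics
{'time': 0.0, 'qpos': array([-1.07715333,  0.68999998, -0.19450614,  1.56637722,  0.15727637,
        0.9024747 , -0.21511351]), 'dq': array([-5.24471836e-04,  1.41774937e-03, -2.36980315e-03, -5.04974358e-04,
        2.64810369e-03,  2.05159997e-03,  3.78061777e-06]), 'effort': array([ 6.15452700e-04, -5.39590967e+01, -1.26607496e+00, -1.58536685e+01,
        9.13623342e-03,  9.67700238e-03,  9.54229591e-06]), 'tcp_pos': array([0.27714537, 0.55949978, 0.25246497]), 'ee_rot': array([-1.54780047e-04,  2.27874566e-01,  9.73690047e-01, -9.22401253e-04]), 'ft_force': array([ 0.04119712, -0.71475361,  0.13514375]), 'ft_torque': array([ 0.0568576 , -0.04855605,  0.02829386]), 'width': 1.0033726864412902}
top {'intrinsics': array([[350.96736184,   0.        , 257.14777162],
       [  0.        , 350.96736184, 196.26775077],
       [  0.        ,   0.        ,   1.        ]]), 'k1': -0.02998475025547922, 'R': array([[-0.0267869 , -0.9995284 , -0.01501489],
       [-0.98941057,  0.02865318, -0.14228747],
       [ 0.14265059,  0.01104445, -0.98971149]]), 't': array([-0.03170727,  0.621777
[... 711 characters left out ...]
 -0.03854826457163731, 'R': array([[ 0.5983832 , -0.80103308,  0.01683922],
       [-0.35936131, -0.28711407, -0.88793297],
       [ 0.71609845,  0.52527281, -0.45966453]]), 't': array([-0.40264722,  0.3737249 ,  0.9132298 ])}
press [([236.0, 153.0, 294.0, 235.0], 0.68), ([256.0, 154.0, 280.0, 194.0], 0.46)]
block [([152.0, 205.0, 178.0, 232.0], 0.81)]
tray [([251.0, 236.0, 360.0, 322.0], 0.72)]
done_1 [([314.0, 272.0, 348.0, 298.0], 0.84), ([257.0, 155.0, 279.0, 193.0], 0.73), ([290.0, 268.0, 325.0, 299.0], 0.7)]
jar [([216.0, 180.0, 227.0, 203.0], 0.65)]
calliper [([192.0, 242.0, 237.0, 274.0], 0.69), ([152.0, 206.0, 173.0, 228.0], 0.57)]
lever_handle [([260.0, 154.0, 283.0, 196.0], 0.75)]
```

```bash
cat > h.py <<'E'
import cv2,numpy as np
from scipy.spatial.transform import Rotation as Ro
from plant import get_state, cams, workorder, spot_in, env
def cloud(d,ci):
    K=ci['intrinsics'];v,u=np.mgrid[:d.shape[0],:d.shape[1]].astype(float)
    a=(u-K[0,2])/K[0,0];b=(v-K[1,2])/K[1,1];a0,b0=a,b
    for _ in range(5):
        f=1+ci['k1']*(a*a+b*b);a,b=a0/f,b0/f
    return (np.stack([a*d,b*d,d],-1)-ci['t'])@ci['R']   # world, HxWx3
def proj(X,ci):
    c=np.atleast_2d(X)@ci['R'].T+ci['t'];s=c[:,:2]/c[:,2:];s=s*(1+ci['k1']*(s**2).sum(1,keepdims=True))
    K=ci['intrinsics'];return s*K[0,0]+K[:2,2]
def shot(n):
    s=get_state();ci=cams.camera_info(n);im,d=cams.capture(n);return im,cloud(d,ci),ci,s,d
def pose():
    s=get_state();w,x,y,z=s['ee_rot'];return s['tcp_pos'],Ro.from_quat([x,y,z,w]),s
def to(p,R=None):
    "total shift in tool axes mm and rotvec needed to reach world p, rotation R"
    t,r,s=pose();print('shift mm',np.round(r.inv().apply(np.array(p)-t)*1e3,1),'rot',np.round((r.inv()*R).as_rotvec(),3) if R is not None else '', 'tcp',t.round(4),'t',s['time'])
E
python3 - <<'E'
from h import *
t=cv2.imread('pics/top0.png')[110:290,140:380];cv2.imwrite('pics/a.png',cv2.resize(t,None,fx=3.3,fy=3.3,interpolation=cv2.INTER_CUBIC))
P=cloud(np.load('pics/top0.npy'),cams.camera_info('top'))
def box(mask,n):
    pts=P[mask];c=pts[:,:2];r=cv2.minAreaRect((c*1000).astype(np.float32));print(n,len(c),np.round(r[0],1),np.round(r[1],1),round(r[2],1),'zmed',np.median(pts[:,2]).round(4))
def sub(b):
    m=np.zeros(P.shape[:2],bool);l,t_,r,bt=b;m[t_:bt+1,l:r+1]=1;return m
z=P[...,2]
box(sub((148,217,174,262))&(z>.022)&(z<.05),'block')
box(sub((290,180,375,272))&(z>.018)&(z<.06),'tray')
box(sub((334,210,350,250))&(z>.028)&(z<.05),'d1')
box(sub((215,115,300,200))&(z>.16)&(z<.25),'presstop')
box(sub((215,115,300,200))&(z>.18)&(z<.25),'presstop18')
box(sub((215,115,300,200))&(z>.008)&(z<.02),'base')
for b in((256,152,290,187),(247,220,261,281),(171,156,191,180)):
    box(sub(b)&(z>.006),b)
E
```

```text
block 385 [471.9 306.7] [109.3  46.4] 4.5 zmed 0.031
tray 1486 [ 517.6 -316.4] [245.4 267.8] 84.7 zmed 0.0337
d1 404 [ 499. -353.] [ 54.1 131.3] 84.5 zmed 0.035
presstop 1595 [722.4 -54.4] [245.5 206.3] 67.4 zmed 0.2163
presstop18 1517 [723.4 -52.1] [236.3 206.3] 67.4 zmed 0.2165
base 346 [791.9 -70.5] [256.5 313.4] 83.2 zmed 0.0132
(256, 152, 290, 187) 421 [594.1 -94.4] [109.2 311.9] 85.8 zmed 0.3169
(247, 220, 261, 281) 64 [433.4 -36.9] [ 51. 201.] 85.2 zmed 0.007
(171, 156, 191, 180) 376 [618.7  78.7] [447.4  88. ] 49.6 zmed 0.0828
```

View pics/a.png

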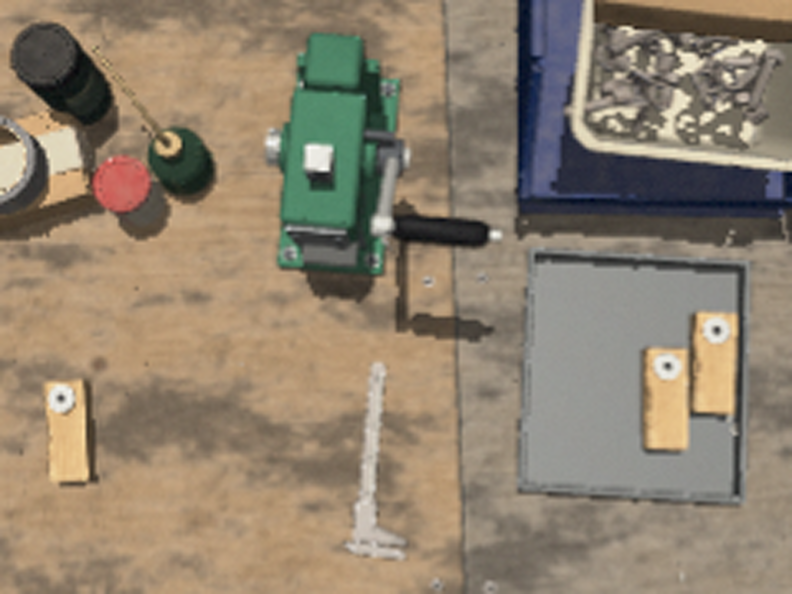

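```bash
python3 - <<'E'
from h import *
im=cv2.imread('pics/top0.png');ci=cams.camera_info('top')
P=cloud(np.load('pics/top0.npy'),ci);z=P[...,2]
hsv=cv2.cvtColor(im,cv2.COLOR_BGR2HSV);g=(hsv[...,0]>60)&(hsv[...,0]<95)&(hsv[...,1]>90)
reg=np.zeros_like(g);reg[115:200,215:275]=1
for lo,hi in((.205,.232),(.008,.02)):
    m=g&reg&(z>lo)&(z<hi);m=cv2.morphologyEx(m.astype(np.uint8),cv2.MORPH_OPEN,np.ones((2,2)))>0
    r=cv2.minAreaRect((P[m][:,:2]*1000).astype(np.float32));print(m.sum(),r,np.median(z[m]))
    print(np.round(cv2.boxPoints(r)))
reg[:]=0;reg[150:190,255:292]=1
m=reg&(z>.25)&(z<.4)
q=P[m];print('handle/lever pts',len(q));print(np.round(q[::12]*1000).astype(int).tolist())
# tray rim, block, nuts
def circ(box):
    l,t,r,b=box;s=im[t:b,l:r];w=(s.min(2)>170);v,u=np.nonzero(w);p=P[t:b,l:r][w];print('nut',p.mean(0).round(4),len(p))
circ((150,221,166,238));
m=(z>.022)&(z<.05);m[:, :148]=0;m[:,174:]=0;m[:217]=0;m[262:]=0
r=cv2.minAreaRect((P[m][:,:2]*1000).astype(np.float32));print(np.round(cv2.boxPoints(r)))
for l,t,rr,b in((331,214,350,248),(347,203,365,238)):
    s=hsv[t:b,l:rr];w=(s[...,1]>70)&(s[...,0]<30)&(z[t:b,l:rr]>.025);r=cv2.minAreaRect((P[t:b,l:rr][w][:,:2]*1000).astype(np.float32));print('done',r,np.median(z[t:b,l:rr][w]))
m=(z>.026)&(z<.045);m[:, :292]=0;m[:,372:]=0;m[:183]=0;m[270:]=0;p=P[m]
r=cv2.minAreaRect((p[:,:2]*1000).astype(np.float32));print('tray',r,np.round(cv2.boxPoints(r)))
E
```

```text
1075 ((639.8966064453125, -2.7139358520507812), (407.1705322265625, 92.00259399414062), 4.056202411651611) 0.21747296966011967
[[434.  29.]
 [440. -63.]
 [846. -34.]
 [840.  58.]]
115 ((638.7518920898438, 1.77801513671875), (131.68624877929688, 396.6528625488281), 89.69274139404297) 0.01288174926732798
[[440. -63.]
 [837. -65.]
 [837.  67.]
 [441.  69.]]
handle/lever pts 312
[[680, -50, 256], [667, -47, 272], [658, -56, 283], [643, -65, 314], [639, -65, 318], [638, -99, 318], [638, -59, 311], [635, -93, 319], [634, -127, 318], [632, -70, 322], [632, -104, 321], [631, -138, 320], [629, -81, 322], [628, -115, 322], [628, -53, 317], [626, -87, 325], [625, -121, 322], [626, -50, 313], [624, -84, 320], [621, -118, 326], [623, -61, 310], [622, -95, 314], [620, -129, 318], [619, -81, 315], [618, -115, 316], [615, -107, 314]]
nut [0.5087 0.3107 0.04  ] 48
[[416. 326.]
 [419. 279.]
 [528. 288.]
 [525. 334.]]
done ((490.7344665527344, -220.85804748535156), (313.6678771972656, 107.48849487304688), 88.87670135498047) 0.03492581551969509
done ((508.7308654785156, -244.48065185546875), (112.05152130126953, 375.98089599609375), 6.386239051818848) 0.03507693345915526
tray ((517.5982666015625, -316.4372253417969), (245.38458251953125, 267.7893371582031), 84.7258071899414) [[ 373. -426.]
 [ 640. -451.]
 [ 662. -207.]
 [ 396. -182.]]
```

```bash
cat >> h.py <<'E'
def rect(p,lo=1.5):
    "robust min-area rectangle of points (xy, m): centre mm, size mm, yaw deg (first size along yaw)"
    p=p[:,:2]*1e3;p=p[(np.abs(p-np.median(p,0))<200).all(1)];best=None
    for a in np.radians(np.arange(-45,45,.5)):
        q=p@np.array([[np.cos(a),-np.sin(a)],[np.sin(a),np.cos(a)]]);l,h=np.percentile(q,[lo,100-lo],axis=0);A=np.prod(h-l)
        if best is None or A<best[0]:best=(A,a,l,h)
    A,a,l,h=best;c=(l+h)/2;R=np.array([[np.cos(a),-np.sin(a)],[np.sin(a),np.cos(a)]])
    return (R@c).round(1),(h-l).round(1),round(np.degrees(a),1)
E
python3 - <<'E'
from h import *
im=cv2.imread('pics/top0.png');ci=cams.camera_info('top')
d=np.load('pics/top0.npy');P=cloud(d,ci);z=P[...,2]
hsv=cv2.cvtColor(im,cv2.COLOR_BGR2HSV);g=(hsv[...,0]>60)&(hsv[...,0]<95)&(hsv[...,1]>90)
def M(l,t,r,b):
    m=np.zeros_like(g);m[t:b,l:r]=1;return m
print('head',rect(P[g&M(215,115,275,200)&(z>.212)&(z<.226)]))
wood=(hsv[...,1]>60)&(hsv[...,0]<30)
print('block',rect(P[M(148,217,174,262)&(z>.024)&(z<.05)]))
print('d1',rect(P[wood&M(331,212,350,250)&(z>.03)&(z<.04)],3));print('d2',rect(P[wood&M(349,200,368,238)&(z>.03)&(z<.04)],3))
print('tray',rect(P[M(292,183,372,270)&(z>.025)&(z<.045)],.3))
m=M(258,165,292,187)&(z>.27)&(z<.36)&(hsv[...,2]<80);q=P[m]
q=q[q[:,2]>.305];A=np.polyfit(q[:,1],q[:,0],1);print('handle slope dx/dy',A,q.min(0),q.max(0),np.median(q,0))
c=M(215,115,275,200)&g&(z>.212)&(z<.226);v,u=np.nonzero(c);print(u.min(),u.max(),v.min(),v.max())
E
```

```text
head (array([749.5,   3.4]), array([182.9,  69.4]), np.float64(-6.5))
block (array([472., 307.]), array([106.5,  44.2]), np.float64(3.0))
d1 (array([ 489.3, -347.4]), array([102.8,  40. ]), np.float64(-3.5))
d2 (array([ 526.8, -400.5]), array([103.5,  42.7]), np.float64(-6.5))
tray (array([ 517.7, -316.2]), array([267. , 244.2]), np.float64(-5.5))
handle slope dx/dy [0.10244628 0.63720518] [ 0.61395468 -0.13798325  0.30945567] [ 0.64282496 -0.05573372  0.32777151] [ 0.62670219 -0.09837682  0.32049159]
225 251 120 179
```

```bash
cat >> h.py <<'E'
def lean(yaw,tilt):
    "tool rotation: y across yaw direction, z pointing down and forward by tilt deg"
    a,b=np.radians([yaw,tilt]);u=np.array([np.cos(a),np.sin(a),0]);y=np.array([-np.sin(a),np.cos(a),0])
    z=np.sin(b)*u-np.cos(b)*np.array([0,0,1.]);return Ro.from_matrix(np.stack([np.cross(y,z),y,z],1))
def rows(targets,start=None):
    "targets: list of (p,R,n); prints rows (shift in axes before the turn)"
    t,r,s=pose() if start is None else start
    for p,R,n in targets:
        rv=(r.inv()*R).as_rotvec();step=(np.array(p)-t)/n;rr=r
        for i in range(n):
            sh=rr.inv().apply(step)*1e3;print(np.round(sh,1).tolist(),np.round(rv/n,3).tolist());rr=rr*Ro.from_rotvec(rv/n)
        t,r=np.array(p),R;print('--')
def tcp(grasp,R): return np.array(grasp)-.003*R.as_matrix()[:,2]
E
python3 - <<'E'
from h import *
R=lean(4,35);a=np.radians(4);u=np.array([np.cos(a),np.sin(a),0])
G=np.array([.472,.307,.025])-.038*u;T=tcp(G,R);pre=T-.09*R.as_matrix()[:,2];print(T,pre)
rows([(pre,R,7),(T,R,3)])
E
```

```text
[0.43237603 0.30422922 0.02745746] [0.3808799  0.30062826 0.10118114]
[-29.7, -26.7, 21.7] [-0.023, -0.085, -0.073]
[-25.7, -29.2, 23.5] [-0.023, -0.085, -0.073]
[-21.4, -31.5, 24.8] [-0.023, -0.085, -0.073]
[-16.9, -33.5, 25.6] [-0.023, -0.085, -0.073]
[-12.2, -35.2, 26.1] [-0.023, -0.085, -0.073]
[-7.3, -36.5, 26.1] [-0.023, -0.085, -0.073]
[-2.4, -37.4, 25.7] [-0.023, -0.085, -0.073]
--
[0.0, -0.0, 30.0] [0.0, 0.0, 0.0]
[0.0, -0.0, 30.0] [0.0, 0.0, 0.0]
[0.0, -0.0, 30.0] [0.0, 0.0, 0.0]
--
```

>>> move_arm:
  plan: [-30, -27, 22, -0.023, -0.085, -0.073, 1, -26, -29, 23, -0.023, -0.085, -0.073, 1, -21, -31, 25, -0.023, -0.085, -0.073, 1, -17, -33, 26, -0.023, -0.085, -0.073, 1, -12, -35, 26, -0.023, -0.085, -0.073, 1]

```text
time: 1.42
tcp_pos: [0.347, 0.395, 0.161]
ee_rot: [0.198, 0.073, 0.977, -0.002]
ft_force: [-0.0, 0.2, 0.6]
width: 0.999
```

>>> move_arm:
  plan: [-7, -36, 26, -0.023, -0.085, -0.073, 1, -2, -37, 26, -0.023, -0.085, -0.073, 1, 0, 0, 0, 0, 0, 0, 1]

```text
time: 1.8
tcp_pos: [0.3585, 0.3502, 0.1442]
ee_rot: [0.235, 0.05, 0.97, -0.032]
ft_force: [-0.4, -0.7, -0.1]
width: 0.999
```

```bash
python3 - <<'E'
from h import *
R=lean(4,35);a=np.radians(4);u=np.array([np.cos(a),np.sin(a),0])
im,P,ci,s,d=shot('wrist');cv2.imwrite('pics/w1.png',im);z=P[...,2]
hsv=cv2.cvtColor(im,cv2.COLOR_BGR2HSV)
print([(b['bbox'],b['p']) for b in spot_in('wrist','block')])
m=(z>.027)&(z<.036)&(abs(P[...,0]-.472)<.08)&(abs(P[...,1]-.307)<.05)
print('block top',m.sum(),rect(P[m]))
G=np.array([.472,.307,.025])-.038*u;rows([(tcp(G,R),R,3)]);print(pose()[:1],s['ft_force'])
E
```

```text
[]
block top 2326 (array([469.9, 307.5]), array([101.2,  42.5]), np.float64(4.0))
[-5.0, -11.9, 47.2] [-0.041, -0.045, -0.047]
[-2.3, -14.0, 46.8] [-0.041, -0.045, -0.047]
[0.5, -16.0, 46.2] [-0.041, -0.045, -0.047]
--
(array([0.3590043 , 0.35255156, 0.14494133]),) [-0.39361383 -0.66970971 -0.133182  ]
```

View pics/w1.png

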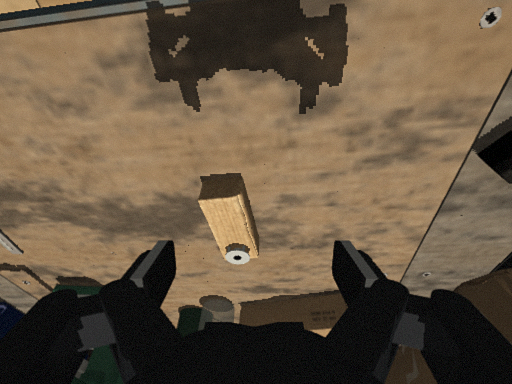

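```bash
python3 - <<'E'
from h import *
R=lean(4,35);a=np.radians(4);u=np.array([np.cos(a),np.sin(a),0])
G=np.array([.472,.307,.025])-.038*u;T=tcp(G,R);rows([(T-.07*R.as_matrix()[:,2],R,3)])
E
```

```text
[-2.1, -15.0, 24.2] [-0.041, -0.045, -0.047]
[-0.2, -16.0, 23.6] [-0.041, -0.045, -0.047]
[1.6, -17.0, 22.9] [-0.041, -0.045, -0.047]
--
```

>>> move_arm:
  plan: [-2, -15, 24, -0.041, -0.045, -0.047, 1, 0, -16, 24, -0.041, -0.045, -0.047, 1, 2, -17, 23, -0.041, -0.045, -0.047, 1, 0, 0, 0, 0, 0, 0, 1, 0, 0, 0, 0, 0, 0, 1]

```text
time: 2.52
tcp_pos: [0.3888, 0.3039, 0.0955]
ee_rot: [0.296, -0.02, 0.955, -0.005]
ft_force: [0.8, 0.6, 0.3]
width: 0.998
```

```bash
python3 - <<'E'
from h import *
R=lean(4,35);a=np.radians(4);u=np.array([np.cos(a),np.sin(a),0])
G=np.array([.472,.307,.025])-.038*u;T=tcp(G,R);rows([(T,R,2)])
E
```

```text
[1.3, 0.1, 40.4] [-0.018, -0.005, -0.008]
[1.5, -0.6, 40.4] [-0.018, -0.005, -0.008]
--
```

>>> move_arm:
  plan: [1, 0, 27, -0.012, -0.003, -0.005, 1, 1, 0, 27, -0.012, -0.003, -0.005, 1, 1, 0, 26, -0.012, -0.003, -0.005, 1, 0, 0, 0, 0, 0, 0, 1, 0, 0, 0, 0, 0, 0, 1]

```text
time: 3.15
tcp_pos: [0.4308, 0.3048, 0.0286]
ee_rot: [0.3, -0.034, 0.953, 0.011]
ft_force: [0.6, 0.2, -0.6]
width: 0.997
```

>>> move_arm:
  plan: [0, 0, 0, 0, 0, 0, -1, 0, 0, 0, 0, 0, 0, -1, 0, 0, 0, 0, 0, 0, -1, 0, 0, 0, 0, 0, 0, -1, 0, 0, 0, 0, 0, 0, -1]

```text
time: 3.78
tcp_pos: [0.4307, 0.304, 0.0281]
ee_rot: [0.299, -0.034, 0.954, 0.011]
ft_force: [-2.8, 0.3, 6.0]
width: 0.514
```

>>> move_arm:
  plan: [-6, 0, -8, 0, 0, 0, -1, -17, 0, -25, 0, 0, 0, -1, -17, 0, -25, 0, 0, 0, -1, -17, 0, -25, 0, 0, 0, -1, 0, 0, 0, 0, 0, 0, -1]

```text
time: 4.4
tcp_pos: [0.4307, 0.3038, 0.1303]
ee_rot: [0.3, -0.033, 0.953, 0.011]
ft_force: [-0.2, 0.2, -0.4]
width: 0.514
```

```bash
cat >> h.py <<'E'
O=np.array([.710,.009,0]);YAW=-6.
def W(x,y,z):
    a=np.radians(YAW);return O+np.array([x*np.cos(a)-y*np.sin(a),x*np.sin(a)+y*np.cos(a),z])/1e3
E
python3 - <<'E'
from h import *
R=lean(YAW,35);rows([(W(-200,0,110),R,8)]);print(W(-200,0,110),get_state()['width'])
E
```

```text
[-4.9, -34.9, 6.4] [0.013, -0.0, 0.018]
[-5.5, -34.7, 6.8] [0.013, -0.0, 0.018]
[-6.1, -34.5, 7.3] [0.013, -0.0, 0.018]
[-6.7, -34.3, 7.7] [0.013, -0.0, 0.018]
[-7.3, -34.1, 8.2] [0.013, -0.0, 0.018]
[-7.9, -33.8, 8.6] [0.013, -0.0, 0.018]
[-8.5, -33.6, 9.0] [0.013, -0.0, 0.018]
[-9.1, -33.3, 9.4] [0.013, -0.0, 0.018]
--
[0.51109562 0.02990569 0.11      ] 0.5136363058845732
```

>>> move_arm:
  plan: [-5, -35, 6, 0.013, 0, 0.018, -1, -5.5, -35, 7, 0.013, 0, 0.018, -1, -6, -34.5, 7.5, 0.013, 0, 0.018, -1, -6.5, -34, 8, 0.013, 0, 0.018, -1, -7.5, -34, 8, 0.013, 0, 0.018, -1]

```text
time: 5.03
tcp_pos: [0.4813, 0.1319, 0.1145]
ee_rot: [0.298, 0.019, 0.954, -0.008]
ft_force: [0.2, -0.6, -1.4]
width: 0.518
```

>>> move_arm:
  plan: [-8, -34, 8.5, 0.013, 0, 0.018, -1, -8.5, -33.5, 9, 0.013, 0, 0.018, -1, -9, -33.5, 9.5, 0.013, 0, 0.018, -1, 0, 0, 0, 0, 0, 0, -1]

```text
time: 5.52
tcp_pos: [0.5111, 0.0255, 0.1073]
ee_rot: [0.298, 0.054, 0.953, -0.02]
ft_force: [-0.9, 0.0, -1.3]
width: 0.515
```

```bash
python3 - <<'E'
from h import *
print(pose()[0],np.degrees((lean(YAW,35).inv()*pose()[1]).as_rotvec()).round(1))
im,P,ci,s,d=shot('wrist');np.save('pics/w2P.npy',P)
# press points: draw model for check
def line(pts,c):
    q=proj(np.array([W(*p) for p in pts]),ci).astype(int);cv2.polylines(im,[q.reshape(-1,1,2)],False,c,1)
line([(-60,-30,40),(-60,30,40),(60,30,40)],(0,0,255));line([(-65,-60,14),(-65,60,14)],(255,0,0))
line([(-55,-37,130),(-55,37,130),(-55,37,220),(-55,-37,220),(-55,-37,130)],(0,255,255))
line([(-43,-34,54),(-20,-26.5,54),(20,-26.5,54)],(255,0,255));line([(-43,34,54),(-20,26.5,54),(20,26.5,54)],(255,0,255))
cv2.imwrite('pics/w2.png',cv2.resize(im,(800,600)))
E
```

```text
[0.51107924 0.02552646 0.10731655] [0.6 0.3 0.3]
```

View pics/w2.png

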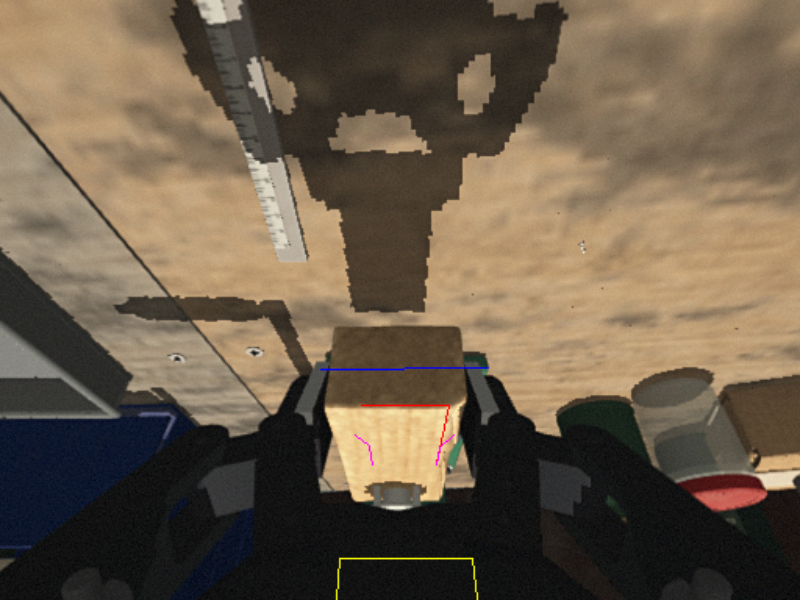

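```bash
python3 - <<'E'
from h import *
ci=cams.camera_info('wrist');P=np.load('pics/w2P.npy')
print(np.round(proj(np.array([W(-65,-60,0),W(-65,60,0),W(-65,60,14),W(-65,-60,14)]),ci)*800/512))
# press frame of green pts
im,P2,ci,s,d=shot('wrist');hsv=cv2.cvtColor(im,cv2.COLOR_BGR2HSV);g=(hsv[...,0]>60)&(hsv[...,0]<95)&(hsv[...,1]>90)
g[:215]=0;g[310:]=0;g[:,:195]=0;g[:,320:]=0
a=np.radians(YAW);q=(P2[g]-O);q=np.stack([q[:,0]*np.cos(a)+q[:,1]*np.sin(a),-q[:,0]*np.sin(a)+q[:,1]*np.cos(a),q[:,2]],1)*1e3
q=q[(q[:,2]>-5)&(q[:,2]<19)];print(len(q));top=q[q[:,2]>10]
print('base pct',np.percentile(q,[1,5,50,95,99],axis=0).round(1));print('top',np.percentile(top,[1,5,50,95,99],axis=0).round(1))
im,P,ci,s,d=shot('scene');def_=[(-60,-30,40),(-60,30,40),(60,30,40)]
def line(pts,c):
    q=proj(np.array([W(*p) for p in pts]),ci);q=((q-[200,130])*6*16).astype(int);cv2.polylines(big,[q.reshape(-1,1,2)],False,c,1,cv2.LINE_AA,4)
big=cv2.resize(im[130:230,200:325],None,fx=6,fy=6,interpolation=cv2.INTER_CUBIC)
line([(-65,60,0),(-65,60,14),(-65,-60,14),(-65,-60,0),(-65,60,0)],(255,0,0));line([(-60,30,40),(-60,-30,40),(-60,-30,14),(-60,30,14),(-60,30,40)],(0,0,255))
line([(-55,-37,130),(-55,37,130),(-55,37,220),(-55,-37,220),(-55,-37,130)],(0,255,255))
line([(-67.5,-78,311),(-67.5,-156,311)],(255,0,255))
cv2.imwrite('pics/s2.png',big)
E
```

```text
[[319. 352.]
 [482. 352.]
 [484. 369.]
 [317. 369.]]
92
base pct [[-65.3 -56.5   1.7]
 [-64.7 -55.    2. ]
 [-61.7  54.2   7.9]
 [139.4  58.6  13.9]
 [150.7  59.1  14. ]]
top [[-63.5  52.3  11. ]
 [-43.4  52.7  11.3]
 [109.7  55.   13.4]
 [148.6  58.1  14. ]
 [151.9  58.8  14.1]]
```

View pics/s2.png

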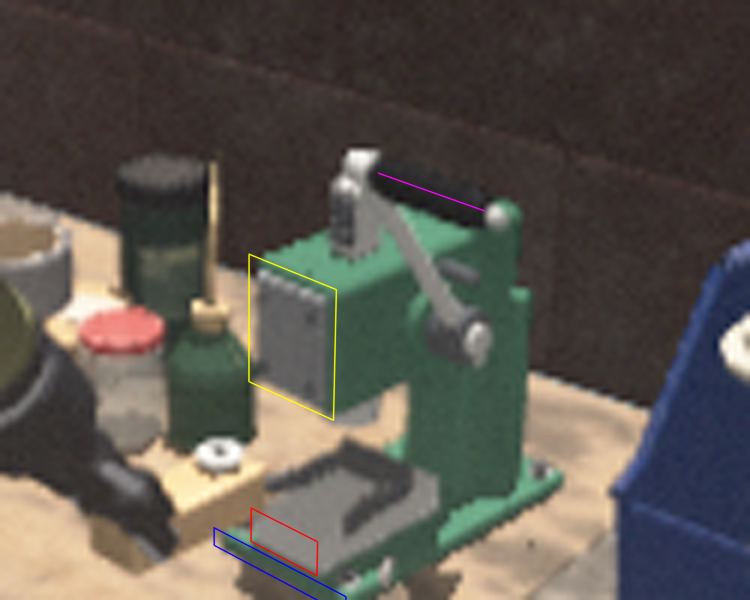

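```bash
sed -i 's/^O=.*/O=np.array([.710,.010,0]);YAW=-6./' h.py; python3 - <<'E'
from h import *
R=lean(YAW,35);rows([(W(-170,0,72),R,3),(W(-77,0,72),R,5)])
E
```

```text
[-1.4, 0.3, 15.5] [-0.001, -0.002, -0.0]
[-1.4, 0.2, 15.5] [-0.001, -0.002, -0.0]
[-1.4, 0.2, 15.5] [-0.001, -0.002, -0.0]
--
[-15.2, -0.0, 10.7] [0.0, 0.0, 0.0]
[-15.2, -0.0, 10.7] [0.0, 0.0, 0.0]
[-15.2, -0.0, 10.7] [0.0, 0.0, 0.0]
[-15.2, -0.0, 10.7] [0.0, 0.0, 0.0]
[-15.2, -0.0, 10.7] [0.0, 0.0, 0.0]
--
```

>>> move_arm:
  plan: [-1.4, 0.2, 15.5, 0, 0, 0, -1, -1.4, 0.2, 15.5, 0, 0, 0, -1, -1.4, 0.2, 15.5, 0, 0, 0, -1, -15, 0, 10.5, 0, 0, 0, -1, -15, 0, 10.5, 0, 0, 0, -1]

```text
time: 6.3
tcp_pos: [0.5784, 0.0227, 0.0713]
ee_rot: [0.298, 0.051, 0.953, -0.018]
ft_force: [-0.0, -0.1, -2.2]
width: 0.517
```

>>> move_arm:
  plan: [-15, 0, 10.5, 0, 0, 0, -1, -12, 0, 8.4, 0, 0, 0, -1, 0, 0, 0, 0, 0, 0, -1, 0, 0, 0, 0, 0, 0, -1]

```text
time: 6.8
tcp_pos: [0.6096, 0.0193, 0.0716]
ee_rot: [0.298, 0.051, 0.953, -0.018]
ft_force: [-0.0, 0.2, -1.1]
width: 0.515
```

```bash
python3 - <<'E'
from h import *
R=lean(YAW,35);rows([(W(-75,0,72),R,1)]);s=get_state();print(s['tcp_pos'],s['ft_force'])
im,P,ci,s,d=shot('scene');cv2.imwrite('pics/s3.png',cv2.resize(im[150:240,190:310],None,fx=6,fy=6,interpolation=cv2.INTER_CUBIC))
E
```

```text
[-21.5, 1.3, 14.4] [-0.005, -0.005, -0.0]
--
[0.60955623 0.01932825 0.07163944] [-0.00446561  0.23573072 -1.14211472]
```

View pics/s3.png

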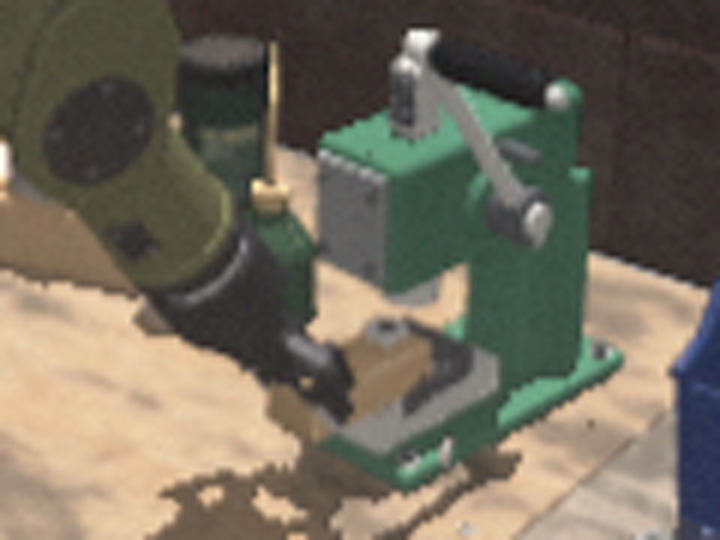

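>>> move_arm:
  plan: [-8, 0.5, 5.5, 0, 0, 0, -1, -7, 0.5, 5, 0, 0, 0, -1, -4, 0, 3, 0, 0, 0, -1, -2, 0, 1.5, 0, 0, 0, -1, 0, 0, 0, 0, 0, 0, -1]

```text
time: 7.48
tcp_pos: [0.6326, 0.018, 0.0707]
ee_rot: [0.295, 0.05, 0.954, -0.017]
ft_force: [-9.4, 0.3, 1.8]
width: 0.518
```

>>> move_arm:
  plan: [1.2, 0, 1.6, 0, 0, 0, -1, 0.6, 0, 0.9, 0, 0, 0, -1, 0, 0, 0, 0, 0, 0, -1, 0, 0, 0, 0, 0, 0, -1]

```text
time: 7.98
tcp_pos: [0.6325, 0.0181, 0.0683]
ee_rot: [0.295, 0.05, 0.954, -0.017]
ft_force: [-12.0, 1.1, 8.7]
width: 0.518
```

```bash
python3 - <<'E'
from h import *
R=lean(YAW,35);t,r,s=pose();print(t,s['ft_force'],np.degrees((R.inv()*r).as_rotvec()).round(1))
ci=cams.camera_info('scene');im,P,ci,s,d=shot('scene')
for X in(W(0,0,82),W(0,0,100)):print(proj(X,ci))
x=(proj(W(0,0,82),ci)[0]-40).astype(int);cv2.imwrite('pics/s4.png',cv2.resize(im[x[1]:x[1]+80,x[0]:x[0]+80],None,fx=7,fy=7,interpolation=cv2.INTER_CUBIC))
E
```

```text
[0.63245347 0.01808415 0.06829519] [-11.99907554   1.09126957   8.66896101] [ 0.2  0.6 -0. ]
[[257.55222173 202.60286126]]
[[257.65247353 198.62365046]]
```

View pics/s4.png

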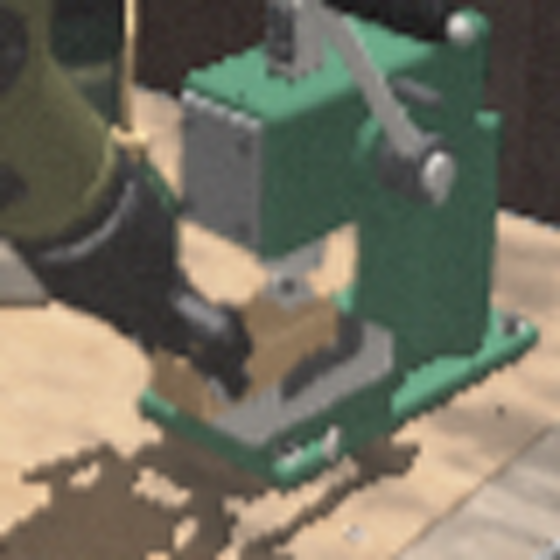

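>>> move_arm:
  plan: [0, 0, 0, 0, 0, 0, 0.5, 0, 0, 0, 0, 0, 0, 1, 0, 0, 0, 0, 0, 0, 1, 0, 0, -10, 0, 0, 0, 1, 0, 0, -30, 0, 0, 0, 1]

```text
time: 8.65
tcp_pos: [0.6133, 0.0199, 0.1017]
ee_rot: [0.298, 0.051, 0.953, -0.018]
ft_force: [-0.1, 0.7, -0.0]
width: 1.005
```

```bash
python3 - <<'E'
from h import *
t,r,s=pose();print(s['qpos'],s['width'],s['ft_force'])
h=W(-67.5,-128,311);print(h)
for a in(-90,90):
    R=lean(YAW+a,0);print(a);rows([(t-.15*r.as_matrix()[:,2],r,3),(tcp(h,R)+[0,0,.10],R,12)])
im,P,ci,s,d=shot('scene');cv2.imwrite('pics/s5.png',im)
E
```

```text
[-0.05000036  0.89034859 -0.23630489  2.24862548  2.5938977   0.66923432
 -1.2730115 ] 1.0045582047621076 [-0.1112747   0.66220026 -0.04562881]
[ 0.62949013 -0.11024313  0.311     ]
-90
[-0.0, 0.0, -50.0] [0.0, 0.0, 0.0]
[-0.0, 0.0, -50.0] [0.0, 0.0, 0.0]
[-0.0, 0.0, -50.0] [0.0, 0.0, 0.0]
--
[-16.9, -10.7, -7.4] [0.039, 0.04, 0.126]
[-17.8, -8.8, -7.7] [0.039, 0.04, 0.126]
[-18.5, -6.8, -8.1] [0.039, 0.04, 0.126]
[-18.9, -4.8, -8.7] [0.039, 0.04, 0.126]
[-19.0, -2.8, -9.3] [0.039, 0.04, 0.126]
[-18.9, -0.7, -9.9] [0.039, 0.04, 0.126]
[-18.4, 1.2, -10.7] [0.039, 0.04, 0.126]
[-17.7, 3.1, -11.5] [0.039, 0.04, 0.126]
[-16.7, 4.8, -12.4] [0.039, 0.04, 0.126]
[-15.5, 6.3, -13.2] [0.039, 0.04, 0.126]
[-14.1, 7.6, -14.1] [0.039, 0.04, 0.126]
[-12.5, 8.7, -14.9] [0.039, 0.04, 0.126]
--
90
[-0.0, 0.0, -50.0] [0.0, 0.0, 0.0]
[-0.0, 0.0, -50.0] [0.0, 0.0, 0.0]
[-0.0, 0.0, -50.0] [0.0, 0.0, 0.0]
--
[-16.9, -10.7, -7.4] [-0.04, 0.039, -0.127]
[-15.1, -12.4, -8.5] [-0.04, 0.039, -0.127]
[-13.1, -13.9, -9.6] [-0.04, 0.039, -0.127]
[-10.9, -15.0, -10.6] [-0.04, 0.039, -0.127]
[-8.5, -15.8, -11.6] [-0.04, 0.039, -0.127]
[-6.0, -16.2, -12.5] [-0.04, 0.039, -0.127]
[-3.4, -16.3, -13.4] [-0.04, 0.039, -0.127]
[-0.8, -16.0, -14.1] [-0.04, 0.039, -0.127]
[1.8, -15.3, -14.7] [-0.04, 0.039, -0.127]
[4.2, -14.4, -15.2] [-0.04, 0.039, -0.127]
[6.6, -13.1, -15.5] [-0.04, 0.039, -0.127]
[8.8, -11.5, -15.7] [-0.04, 0.039, -0.127]
--
```

```bash
python3 - <<'E'
from h import *
t,r,s=pose();h=W(-67.5,-128,311);R=lean(YAW-90,0);Rm=r*Ro.from_rotvec((r.inv()*R).as_rotvec()*.75)
rows([(t-.10*r.as_matrix()[:,2],r,3),(W(-160,-70,400),Rm,9),(tcp(h,R)+[0,0,.075],R,4)])
E
```

```text
[0.0, -0.0, -33.3] [0.0, 0.0, 0.0]
[0.0, -0.0, -33.3] [0.0, 0.0, 0.0]
[0.0, -0.0, -33.3] [0.0, 0.0, 0.0]
--
[-13.2, -7.9, -19.7] [0.039, 0.04, 0.126]
[-13.4, -7.0, -19.9] [0.039, 0.04, 0.126]
[-13.4, -6.1, -20.2] [0.039, 0.04, 0.126]
[-13.3, -5.2, -20.5] [0.039, 0.04, 0.126]
[-13.1, -4.4, -20.8] [0.039, 0.04, 0.126]
[-12.7, -3.6, -21.2] [0.039, 0.04, 0.126]
[-12.3, -2.8, -21.6] [0.039, 0.04, 0.126]
[-11.7, -2.2, -21.9] [0.039, 0.04, 0.126]
[-11.1, -1.6, -22.3] [0.039, 0.04, 0.126]
--
[-21.3, 15.6, 7.2] [0.029, 0.03, 0.095]
[-20.0, 17.8, 6.1] [0.029, 0.03, 0.095]
[-18.3, 19.8, 5.0] [0.029, 0.03, 0.095]
[-16.5, 21.6, 3.9] [0.029, 0.03, 0.095]
--
```

>>> move_arm:
  plan: [0, 0, -33, 0, 0, 0, 1, 0, 0, -33, 0, 0, 0, 1, 0, 0, -33, 0, 0, 0, 1, -13, -8, -20, 0.039, 0.04, 0.126, 1, -13, -7, -20, 0.039, 0.04, 0.126, 1]

```text
time: 9.32
tcp_pos: [0.5532, 0.011, 0.2315]
ee_rot: [0.257, 0.185, 0.948, -0.014]
ft_force: [-1.0, -1.7, -1.9]
width: 1.004
```

>>> move_arm:
  plan: [-13, -6, -20, 0.039, 0.04, 0.126, 1, -13, -5, -20.5, 0.039, 0.04, 0.126, 1, -13, -4.5, -21, 0.039, 0.04, 0.126, 1, -13, -3.5, -21, 0.039, 0.04, 0.126, 1, -12, -3, -21.5, 0.039, 0.04, 0.126, 1]

```text
time: 9.95
tcp_pos: [0.556, -0.0228, 0.2995]
ee_rot: [0.209, 0.371, 0.904, -0.031]
ft_force: [0.4, -1.6, -0.0]
width: 1.005
```

>>> move_arm:
  plan: [-12, -2, -22, 0.039, 0.04, 0.126, 1, -11, -2, -22, 0.039, 0.04, 0.126, 1, 0, 0, 0, 0, 0, 0, 1]

```text
time: 10.32
tcp_pos: [0.5551, -0.0333, 0.3507]
ee_rot: [0.165, 0.49, 0.856, -0.023]
ft_force: [0.4, 0.5, -1.0]
width: 1.002
```

```bash
python3 - <<'E'
from h import *
h=W(-67.5,-128,311);R=lean(YAW-90,0);print(pose()[0],get_state()['qpos'])
rows([(tcp(h,R)+[0,0,.075],R,4)])
E
```

```text
[ 0.55505209 -0.03325794  0.35071739] [-0.03477627  0.38735504 -0.17840867  1.88996433  0.49935154  0.70531938
 -0.01926465]
[-27.6, 6.9, -0.4] [0.055, 0.065, 0.157]
[-26.1, 11.1, -2.6] [0.055, 0.065, 0.157]
[-23.8, 14.8, -4.9] [0.055, 0.065, 0.157]
[-20.8, 18.0, -7.3] [0.055, 0.065, 0.157]
--
```

```bash
python3 - <<'E'
from h import *
h=W(-67.5,-128,311);R=lean(YAW-90,0);t,r,s=pose();Rm=r*Ro.from_rotvec((r.inv()*R).as_rotvec()*.4)
rows([(t+[0.005,-.02,.045],Rm,2),(tcp(h,R)+[0,0,.075],R,4)])
E
```

```text
[-16.3, -0.3, -18.6] [0.044, 0.052, 0.126]
[-15.3, 0.8, -19.4] [0.044, 0.052, 0.126]
--
[-17.7, 12.5, 6.1] [0.033, 0.039, 0.094]
[-16.7, 14.3, 5.0] [0.033, 0.039, 0.094]
[-15.4, 15.9, 3.9] [0.033, 0.039, 0.094]
[-14.0, 17.4, 2.8] [0.033, 0.039, 0.094]
--
```

>>> move_arm:
  plan: [-16, 0, -18.5, 0.044, 0.052, 0.126, 1, -15, 1, -19.5, 0.044, 0.052, 0.126, 1, -17.5, 12.5, 6, 0.033, 0.039, 0.094, 1, -16.5, 14, 5, 0.033, 0.039, 0.094, 1, -15.5, 16, 4, 0.033, 0.039, 0.094, 1]

```text
time: 10.95
tcp_pos: [0.6107, -0.0942, 0.3866]
ee_rot: [0.022, 0.71, 0.704, -0.007]
ft_force: [0.1, 0.3, -0.1]
width: 0.998
```

>>> move_arm:
  plan: [-14, 17.5, 3, 0.033, 0.039, 0.094, 1, 0, 0, 0, 0, 0, 0, 1]

```text
time: 11.2
tcp_pos: [0.6285, -0.1107, 0.3834]
ee_rot: [-0.002, 0.743, 0.669, -0.004]
ft_force: [-0.8, 0.6, -0.9]
width: 0.998
```

```bash
python3 - <<'E'
from h import *
h=W(-67.5,-128,311);R=lean(YAW-90,0);t,r,s=pose();print(t,s['qpos'])
im,P,ci,s,d=shot('wrist');cv2.imwrite('pics/w6.png',im)
a=np.radians(YAW);q=(P-O);q=np.stack([q[...,0]*np.cos(a)+q[...,1]*np.sin(a),-q[...,0]*np.sin(a)+q[...,1]*np.cos(a),q[...,2]],-1)*1e3
m=(im.max(2)<70)&(abs(q[...,0]+67)<40)&(q[...,1]<-70)&(q[...,1]>-170)&(q[...,2]>290)&(q[...,2]<335)
p=q[m];print(len(p));print(np.percentile(p,[2,25,50,75,98],axis=0).round(1));rows([(tcp(h,R),R,4)])
E
```

```text
[ 0.62845582 -0.11071481  0.38342403] [ 0.16815531  0.59595128 -0.12955745  1.32384963  0.08040785  1.23591846
 -0.07058889]
3340
[[ -79.1 -153.6  313.9]
 [ -73.2 -132.2  319.3]
 [ -67.6 -112.1  321.5]
 [ -62.2  -93.6  322.7]
 [ -56.2  -77.3  324.1]]
[-0.3, 0.6, 17.5] [-0.002, 0.001, 0.001]
[-0.3, 0.5, 17.5] [-0.002, 0.001, 0.001]
[-0.3, 0.5, 17.5] [-0.002, 0.001, 0.001]
[-0.3, 0.5, 17.5] [-0.002, 0.001, 0.001]
--
```

View pics/w6.png

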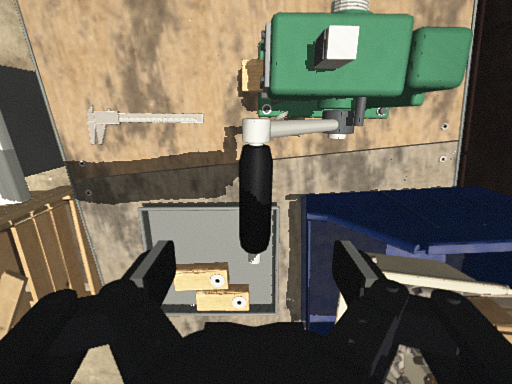

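>>> move_arm:
  plan: [0, 0.5, 23, 0, 0, 0, 1, 0, 0.5, 23, 0, 0, 0, 1, 0, 0.5, 23, 0, 0, 0, 1, 0, 0, 0, 0, 0, 0, 1, 0, 0, 0, 0, 0, 0, -1]

```text
time: 11.88
tcp_pos: [0.6298, -0.1078, 0.318]
ee_rot: [-0.001, 0.742, 0.671, -0.002]
ft_force: [0.2, -0.1, 0.3]
width: 0.817
```

>>> move_arm:
  plan: [0, 0, 0, 0, 0, 0, -1, 0, 0, 0, 0, 0, 0, -1, 0, 0, 0, 0, 0, 0, -1, 0, 0, 0, 0, 0, 0, -1, 0, 0, 0, 0, 0, 0, -1]

```text
time: 12.5
tcp_pos: [0.6291, -0.1086, 0.3176]
ee_rot: [-0.002, 0.742, 0.67, -0.003]
ft_force: [-4.2, 1.0, 5.9]
width: 0.272
```

```bash
python3 - <<'E'
from h import *
t,r,s=pose();print(t,s['ft_force'],s['width'])
# handle steps relative to q=0, tool axes
f=lambda q:np.array([30-170*np.cos(.96-q),0,172+170*np.sin(.96-q)])
qs=np.concatenate([np.arange(0,.75,.12),[.78,.86,.94,1.02,1.09,1.14,1.18,1.20]])
a=np.radians(YAW);p=np.array([[np.cos(a)*v[0],np.sin(a)*v[0],v[2]] for v in map(f,qs)])
d=r.inv().apply(np.diff(p,axis=0));print(np.c_[qs[1:],d.round(1)])
E
```

```text
[ 0.62909118 -0.10856935  0.31764733] [-4.16486     0.96921056  5.89614514] 0.27159434646476294
[[  0.12   0.1  -15.9   12.8 ]
 [  0.24   0.1  -14.2   14.6 ]
 [  0.36   0.   -12.4   16.2 ]
 [  0.48   0.   -10.4   17.6 ]
 [  0.6    0.    -8.2   18.7 ]
 [  0.72   0.    -5.9   19.5 ]
 [  0.78   0.    -2.1   10.  ]
 [  0.86   0.    -1.8   13.5 ]
 [  0.94   0.    -0.7   13.6 ]
 [  1.02   0.     0.4   13.6 ]
 [  1.09   0.     1.2   11.8 ]
 [  1.14   0.     1.4    8.4 ]
 [  1.18   0.     1.4    6.7 ]
 [  1.2    0.     0.8    3.3 ]]
```

>>> move_arm:
  plan: [0, -16, 13, 0, 0, 0, -1, 0, -14, 14.5, 0, 0, 0, -1, 0, -12.5, 16, 0, 0, 0, -1, 0, -10.5, 17.5, 0, 0, 0, -1, 0, 0, 0, 0, 0, 0, -1]

```text
time: 13.12
tcp_pos: [0.5758, -0.1024, 0.2562]
ee_rot: [-0.003, 0.742, 0.67, -0.002]
ft_force: [-4.4, 2.1, 7.1]
width: 0.27
```

```bash
cat >> h.py <<'E'
def q_est():
    "lever angle from the tool position (offset of grip taken at q=0)"
    t=pose()[0];d=(t-np.array([.6291,-.1086,.3176]));a=np.radians(YAW);x=-67.5+1e3*(d[0]*np.cos(a)+d[1]*np.sin(a));z=311.3+1e3*d[2]
    s=get_state();print('q',round(.96-np.arctan2(z-172,30-x),3),'r',round(np.hypot(z-172,30-x),1),'F',s['ft_force'].round(1),'w',round(s['width'],3),'t',s['time'])
E
python3 -c "
from h import *
q_est()"
```

```text
q 0.484 r 170.0 F [-4.4  2.1  7.1] w 0.27 t 13.125
```

Tracking perfectly. Continue down.

>>> move_arm:
  plan: [0, -8, 18.5, 0, 0, 0, -1, 0, -6, 19.5, 0, 0, 0, -1, 0, -2, 10, 0, 0, 0, -1, 0, -2, 13.5, 0, 0, 0, -1, 0, -0.5, 13.5, 0, 0, 0, -1]

```text
time: 13.75
tcp_pos: [0.5572, -0.1002, 0.1823]
ee_rot: [-0.003, 0.742, 0.671, -0.002]
ft_force: [-6.5, 3.9, 11.8]
width: 0.269
```

>>> move_arm:
  plan: [0, 0.5, 13.5, 0, 0, 0, -1, 0, 1, 11.5, 0, 0, 0, -1, 0, 1.5, 8.5, 0, 0, 0, -1, 0, 0, 0, 0, 0, 0, -1, 0, 0, 0, 0, 0, 0, -1]

```text
time: 14.38
tcp_pos: [0.5598, -0.1005, 0.1484]
ee_rot: [-0.003, 0.742, 0.671, -0.003]
ft_force: [-6.1, 4.3, 6.9]
width: 0.268
```

```bash
python3 -c "
from h import *
q_est()"
```

```text
q 1.137 r 170.0 F [-6.1  4.3  6.9] w 0.268 t 14.375
```

>>> move_arm:
  plan: [0, 0.8, 3.3, 0, 0, 0, -1, 0, 0, 0, 0, 0, 0, -1, 0, 0, 0, 0, 0, 0, -1]

```text
time: 14.75
tcp_pos: [0.5603, -0.1005, 0.1458]
ee_rot: [-0.003, 0.742, 0.671, -0.003]
ft_force: [-7.5, 4.1, 14.3]
width: 0.272
```

```bash
python3 -c "
from h import *
q_est()"
```

```text
q 1.152 r 169.9 F [-7.5  4.1 14.3] w 0.272 t 14.75
```

>>> move_arm:
  plan: [0, 1, 3.5, 0, 0, 0, -1, 0, 1, 2.5, 0, 0, 0, -1, 0, 0, 0, 0, 0, 0, -1]

```text
time: 15.12
tcp_pos: [0.5613, -0.1007, 0.1409]
ee_rot: [-0.004, 0.742, 0.671, -0.004]
ft_force: [-12.0, 4.7, 26.1]
width: 0.271
```

```bash
python3 -c "
from h import *
q_est()"
```

```text
q 1.182 r 169.9 F [-12.    4.7  26.1] w 0.271 t 15.125
```

>>> move_arm:
  plan: [0, -2, -6, 0, 0, 0, -1, 0, -1.5, -8, 0, 0, 0, -1, 0, -1.5, -10, 0, 0, 0, -1, 0, -1.3, -13.3, 0, 0, 0, -1, 0, -0.5, -13.5, 0, 0, 0, -1]

```text
time: 15.75
tcp_pos: [0.5574, -0.1002, 0.1904]
ee_rot: [-0.002, 0.742, 0.67, -0.002]
ft_force: [-1.8, 4.0, 4.6]
width: 0.27
```

>>> move_arm:
  plan: [0, 0.5, -13.5, 0, 0, 0, -1, 0, 2, -13.5, 0, 0, 0, -1, 0, 2, -10, 0, 0, 0, -1, 0, 6, -19.5, 0, 0, 0, -1, 0, 8, -18.5, 0, 0, 0, -1]

```text
time: 16.38
tcp_pos: [0.5809, -0.1029, 0.2667]
ee_rot: [0.002, 0.742, 0.67, 0.002]
ft_force: [11.8, 3.7, -3.6]
width: 0.272
```

>>> move_arm:
  plan: [0, 10.5, -17.5, 0, 0, 0, -1, 0, 12.5, -16, 0, 0, 0, -1, 0, 7, -7.5, 0, 0, 0, -1, 0, 7, -7, 0, 0, 0, -1, 0, 0, 0, 0, 0, 0, -1]

```text
time: 17.0
tcp_pos: [0.62, -0.1074, 0.3119]
ee_rot: [0.003, 0.742, 0.67, 0.003]
ft_force: [16.9, 1.2, -15.6]
width: 0.273
```

```bash
python3 -c "
from h import *
q_est();to([.6291,-.1086,.3176])"
```

```text
q 0.063 r 171.0 F [ 16.9   1.2 -15.6] w 0.273 t 17.0
shift mm [-0.2  9.3 -5.6] rot  tcp [ 0.62   -0.1074  0.3119] t 17.0
```

>>> move_arm:
  plan: [0, 5, -1, 0, 0, 0, -1, 0, 5, -2, 0, 0, 0, -1, 0, 3, -1.5, 0, 0, 0, -1, 0, 0, 0, 0, 0, 0, -1]

```text
time: 17.5
tcp_pos: [0.628, -0.1085, 0.3173]
ee_rot: [-0.0, 0.742, 0.67, -0.0]
ft_force: [5.1, 2.2, -1.3]
width: 0.27
```

```bash
python3 -c "
from h import *
q_est();to([.6291,-.1086,.3176])"
```

```text
q 0.006 r 170.4 F [ 5.1  2.2 -1.3] w 0.27 t 17.5
shift mm [-0.   1.1 -0.3] rot  tcp [ 0.628  -0.1085  0.3173] t 17.5
```

>>> move_arm:
  plan: [0, 2.5, -2.5, 0, 0, 0, -1, 0, 0, 0, 0, 0, 0, -1, 0, 0, 0, 0, 0, 0, 0.2, 0, 0, 0, 0, 0, 0, 1, 0, 0, 0, 0, 0, 0, 1]

```text
time: 18.12
tcp_pos: [0.628, -0.1092, 0.3193]
ee_rot: [-0.002, 0.742, 0.67, -0.003]
ft_force: [-0.8, -0.3, 0.4]
width: 0.892
```

>>> move_arm:
  plan: [0, -1, -10, 0, 0, 0, 1, 0, 0, -25, 0, 0, 0, 1, 0, 0, -30, 0, 0, 0, 1, 0, 0, -20, 0, 0, 0, 1, 0, 0, 0, 0, 0, 0, 1]

```text
time: 18.75
tcp_pos: [0.6286, -0.1085, 0.4065]
ee_rot: [0.0, 0.742, 0.67, -0.001]
ft_force: [-0.3, 0.0, -1.1]
width: 0.999
```

```bash
python3 - <<'E'
from h import *
im,P,ci,s,d=shot('wrist')
a=np.radians(YAW);q=(P-O);q=np.stack([q[...,0]*np.cos(a)+q[...,1]*np.sin(a),-q[...,0]*np.sin(a)+q[...,1]*np.cos(a),q[...,2]],-1)*1e3
m=(im.max(2)<70)&(abs(q[...,0]+67)<40)&(q[...,1]<-70)&(q[...,1]>-170)&(q[...,2]>290)&(q[...,2]<335)
print('handle',np.percentile(q[m],[2,50,98],axis=0).round(1))
im,P,ci,s,d=shot('scene');cv2.imwrite('pics/s7.png',cv2.resize(im[150:250,190:310],None,fx=6,fy=6,interpolation=cv2.INTER_CUBIC))
R0=lean(YAW,35);t,r,s=pose();T0=W(-78,0,68.3);zt=R0.as_matrix()[:,2]
Rm=r*Ro.from_rotvec((r.inv()*R0).as_rotvec()*.3);print(t)
rows([(W(-170,-75,390),Rm,4),(T0-.14*zt,R0,12)])
E
```

```text
handle [[ -79.3 -153.8  314. ]
 [ -67.9 -112.8  321.4]
 [ -56.4  -77.3  324.1]]
[ 0.62738495 -0.10829751  0.40380051]
[12.9, -25.0, 3.6] [-0.036, -0.036, -0.113]
[15.8, -23.5, 2.2] [-0.036, -0.036, -0.113]
[18.4, -21.6, 0.8] [-0.036, -0.036, -0.113]
[20.7, -19.4, -0.7] [-0.036, -0.036, -0.113]
--
[8.1, 1.9, 16.4] [-0.028, -0.028, -0.088]
[8.3, 2.2, 16.2] [-0.028, -0.028, -0.088]
[8.6, 2.5, 16.1] [-0.028, -0.028, -0.088]
[8.8, 2.8, 15.9] [-0.028, -0.028, -0.088]
[9.0, 3.1, 15.7] [-0.028, -0.028, -0.088]
[9.1, 3.5, 15.6] [-0.028, -0.028, -0.088]
[9.2, 3.9, 15.4] [-0.028, -0.028, -0.088]
[9.3, 4.3, 15.3] [-0.028, -0.028, -0.088]
[9.3, 4.7, 15.1] [-0.028, -0.028, -0.088]
[9.3, 5.1, 15.0] [-0.028, -0.028, -0.088]
[9.3, 5.5, 14.9] [-0.028, -0.028, -0.088]
[9.2, 5.9, 14.8] [-0.028, -0.028, -0.088]
--
```

View pics/s7.png

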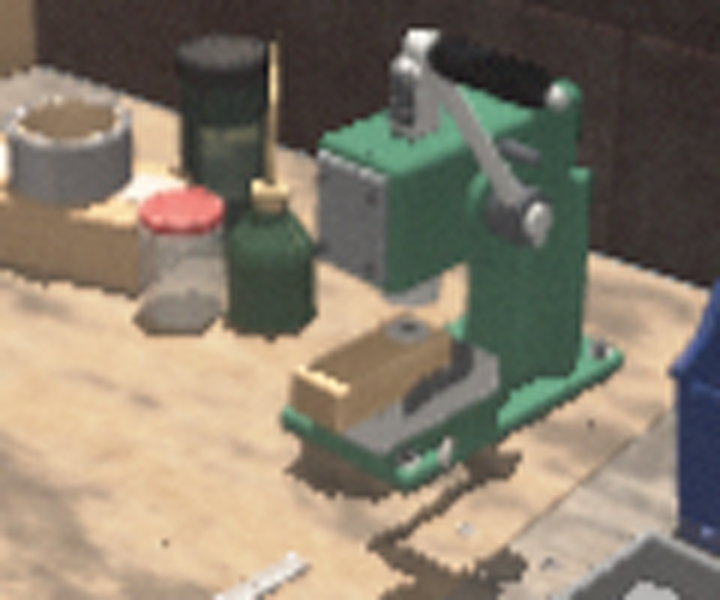

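>>> move_arm:
  plan: [13, -25, 3.5, -0.036, -0.036, -0.113, 1, 16, -23.5, 2, -0.036, -0.036, -0.113, 1, 18.5, -21.5, 1, -0.036, -0.036, -0.113, 1, 20.5, -19.5, -0.5, -0.036, -0.036, -0.113, 1, 8, 2, 12, -0.028, -0.028, -0.088, 1]

```text
time: 19.48
tcp_pos: [0.5324, -0.0388, 0.3768]
ee_rot: [0.117, 0.529, 0.84, -0.008]
ft_force: [0.5, -1.0, -0.6]
width: 1.004
```

>>> move_arm:
  plan: [8.5, 2, 12, -0.028, -0.028, -0.088, 1, 8.5, 2.5, 12, -0.028, -0.028, -0.088, 1, 9, 3, 12, -0.028, -0.028, -0.088, 1, 9, 3, 12, -0.028, -0.028, -0.088, 1, 9, 3.5, 12, -0.028, -0.028, -0.088, 1]

```text
time: 20.1
tcp_pos: [0.5364, -0.006, 0.3081]
ee_rot: [0.207, 0.323, 0.923, -0.012]
ft_force: [0.2, 0.1, 1.2]
width: 1.004
```

```bash
python3 - <<'E'
from h import *
R0=lean(YAW,35);t,r,s=pose();T0=W(-78,0,68.3);zt=R0.as_matrix()[:,2];print(t,s['qpos'].round(2))
rows([(T0-.13*zt,R0,9)])
E
```

```text
[ 0.53644652 -0.00596177  0.30811679] [-0.12  0.39 -0.12  2.11  0.78  0.41 -0.02]
[6.2, 2.6, 13.9] [-0.019, -0.019, -0.059]
[6.3, 2.7, 13.8] [-0.019, -0.019, -0.059]
[6.4, 2.8, 13.8] [-0.019, -0.019, -0.059]
[6.5, 2.9, 13.7] [-0.019, -0.019, -0.059]
[6.5, 3.1, 13.6] [-0.019, -0.019, -0.059]
[6.6, 3.2, 13.6] [-0.019, -0.019, -0.059]
[6.7, 3.3, 13.5] [-0.019, -0.019, -0.059]
[6.7, 3.5, 13.4] [-0.019, -0.019, -0.059]
[6.8, 3.6, 13.4] [-0.019, -0.019, -0.059]
--
```

>>> move_arm:
  plan: [6, 2.5, 14, -0.019, -0.019, -0.059, 1, 6.5, 2.5, 14, -0.019, -0.019, -0.059, 1, 6.5, 3, 14, -0.019, -0.019, -0.059, 1, 6.5, 3, 13.5, -0.019, -0.019, -0.059, 1, 6.5, 3, 13.5, -0.019, -0.019, -0.059, 1]

```text
time: 20.72
tcp_pos: [0.5471, 0.0042, 0.2462]
ee_rot: [0.252, 0.202, 0.946, -0.021]
ft_force: [0.1, -0.5, -0.6]
width: 1.002
```

>>> move_arm:
  plan: [6.5, 3, 13.5, -0.019, -0.019, -0.059, 1, 6.5, 3.5, 13.5, -0.019, -0.019, -0.059, 1, 6.5, 3.5, 13.5, -0.019, -0.019, -0.059, 1, 6.5, 3.5, 13.5, -0.019, -0.019, -0.059, 1, 0, 0, 0, 0, 0, 0, 1]

```text
time: 21.35
tcp_pos: [0.5565, 0.0168, 0.1862]
ee_rot: [0.289, 0.08, 0.954, -0.022]
ft_force: [0.2, 0.8, 0.2]
width: 1.0
```

```bash
python3 - <<'E'
from h import *
R0=lean(YAW,35);t,r,s=pose();T0=W(-78,0,68.3);zt=R0.as_matrix()[:,2];print(t,s['qpos'].round(2))
rows([(T0-.08*zt,R0,3)])
E
```

```text
[0.55647234 0.01678159 0.18618301] [-0.04  0.68 -0.3   2.36  2.37  0.59 -1.17]
[1.7, 3.6, 19.9] [-0.01, -0.007, -0.018]
[1.8, 3.4, 19.9] [-0.01, -0.007, -0.018]
[1.9, 3.3, 19.9] [-0.01, -0.007, -0.018]
--
```

>>> move_arm:
  plan: [2, 3.5, 20, -0.01, -0.007, -0.018, 1, 2, 3.5, 20, -0.01, -0.007, -0.018, 1, 2, 3.5, 20, -0.01, -0.007, -0.018, 1, 0, 0, 0, 0, 0, 0, 1, 0, 0, 0, 0, 0, 0, 1]

```text
time: 21.98
tcp_pos: [0.588, 0.0235, 0.1361]
ee_rot: [0.302, 0.05, 0.952, -0.016]
ft_force: [1.0, 0.7, 0.4]
width: 1.002
```

```bash
python3 - <<'E'
from h import *
R0=lean(YAW,35);t,r,s=pose();T0=W(-78,0,69);print(t,s['ft_force'])
rows([(T0,R0,4)])
E
```

```text
[0.58804965 0.02347539 0.13609843] [0.98569748 0.71486454 0.35467268]
[0.5, -0.1, 20.1] [-0.0, 0.001, -0.0]
[0.5, -0.1, 20.1] [-0.0, 0.001, -0.0]
[0.5, -0.2, 20.1] [-0.0, 0.001, -0.0]
[0.5, -0.2, 20.1] [-0.0, 0.001, -0.0]
--
```

>>> move_arm:
  plan: [0.5, 0, 20, 0, 0, 0, 1, 0.5, 0, 20, 0, 0, 0, 1, 0.5, 0, 20, 0, 0, 0, 1, 0.5, -0.5, 19.5, 0, 0, 0, 1, 0, 0, 0, 0, 0, 0, 1]

```text
time: 22.6
tcp_pos: [0.6326, 0.018, 0.069]
ee_rot: [0.302, 0.05, 0.952, -0.016]
ft_force: [-0.8, 0.6, -0.3]
width: 0.998
```

>>> move_arm:
  plan: [0, 0, 0, 0, 0, 0, -1, 0, 0, 0, 0, 0, 0, -1, 0, 0, 0, 0, 0, 0, -1, 0, 0, 0, 0, 0, 0, -1, 0, 0, 0, 0, 0, 0, -1]

```text
time: 23.22
tcp_pos: [0.6319, 0.0185, 0.0702]
ee_rot: [0.302, 0.05, 0.952, -0.016]
ft_force: [-3.2, 0.1, 6.0]
width: 0.52
```

>>> move_arm:
  plan: [-2, 0, -3, 0, 0, 0, -1, 6, 0, -5, 0, 0, 0, -1, 16, 0, -11.5, 0, 0, 0, -1, 20, 0, -14.5, 0, 0, 0, -1, 20, 0, -14.5, 0, 0, 0, -1]

```text
time: 23.85
tcp_pos: [0.5545, 0.0265, 0.0744]
ee_rot: [0.302, 0.05, 0.952, -0.016]
ft_force: [-0.6, -0.6, -1.6]
width: 0.517
```

>>> move_arm:
  plan: [20, 0, -14.5, 0, 0, 0, -1, 20, 0, -14.5, 0, 0, 0, -1, -15, 0, -20, 0, 0, 0, -1, -15, 0, -20, 0, 0, 0, -1, 0, 0, 0, 0, 0, 0, -1]

```text
time: 24.48
tcp_pos: [0.5083, 0.0315, 0.1265]
ee_rot: [0.303, 0.05, 0.951, -0.016]
ft_force: [0.6, -0.0, -1.8]
width: 0.512
```

```bash
python3 - <<'E'
from h import *
R=lean(-5.5,35);t,r,s=pose();print(t,s['width'],s['ft_force'])
a=np.radians(-5.5);C=np.array([.5177,-.3162,0]);T=lambda x,y,z:C+np.array([x*np.cos(a)-y*np.sin(a),x*np.sin(a)+y*np.cos(a),z])
p=T(-.04,.055,.115);print(p);rows([(p,R,8)])
im,P,ci,s,d=shot('scene');cv2.imwrite('pics/s8.png',cv2.resize(im[150:340,160:380],None,fx=3,fy=3,interpolation=cv2.INTER_CUBIC))
E
```

```text
[0.50827286 0.03151557 0.12647977] 0.5117047266867666 [ 0.64129407 -0.02204404 -1.78721402]
[ 0.48315567 -0.25761938  0.115     ]
[0.3, -36.3, 1.6] [-0.001, 0.001, -0.001]
[0.3, -36.3, 1.5] [-0.001, 0.001, -0.001]
[0.4, -36.3, 1.5] [-0.001, 0.001, -0.001]
[0.4, -36.3, 1.5] [-0.001, 0.001, -0.001]
[0.4, -36.3, 1.5] [-0.001, 0.001, -0.001]
[0.5, -36.3, 1.4] [-0.001, 0.001, -0.001]
[0.5, -36.3, 1.4] [-0.001, 0.001, -0.001]
[0.5, -36.3, 1.4] [-0.001, 0.001, -0.001]
--
```

View pics/s8.png

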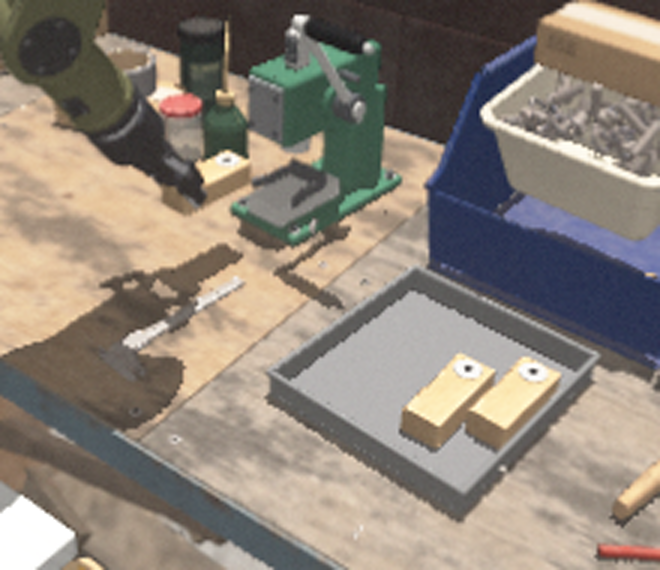

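>>> move_arm:
  plan: [0.5, -36, 1.5, 0, 0, 0, -1, 0.5, -36, 1.5, 0, 0, 0, -1, 0.5, -36, 1.5, 0, 0, 0, -1, 0.5, -36, 1.5, 0, 0, 0, -1, 0.5, -36, 1.5, 0, 0, 0, -1]

```text
time: 25.15
tcp_pos: [0.4939, -0.137, 0.1139]
ee_rot: [0.299, 0.049, 0.953, -0.015]
ft_force: [1.1, -0.6, -2.2]
width: 0.516
```

>>> move_arm:
  plan: [0.5, -36, 1.5, 0, 0, 0, -1, 0.5, -36, 1.5, 0, 0, 0, -1, 0.5, -36, 1.5, 0, 0, 0, -1, 0, 0, 0, 0, 0, 0, -1]

```text
time: 25.65
tcp_pos: [0.4835, -0.2477, 0.1093]
ee_rot: [0.299, 0.052, 0.953, -0.018]
ft_force: [0.4, 0.1, -1.5]
width: 0.519
```

```bash
python3 - <<'E'
from h import *
R=lean(-5.5,35);t,r,s=pose();print(t,np.degrees((R.inv()*r).as_rotvec()),s['ft_force'])
a=np.radians(-5.5);C=np.array([.5177,-.3162,0]);T=lambda x,y,z:C+np.array([x*np.cos(a)-y*np.sin(a),x*np.sin(a)+y*np.cos(a),z])
rows([(T(-.04,.055,.039),R,4)])
im,P,ci,s,d=shot('scene');m=(P[...,2]>.04)&(P[...,2]<.2)&(im[...,2]>170)&(im[...,2].astype(int)-im[...,0]>50)&(abs(P[...,0]-.52)<.1)&(abs(P[...,1]+.26)<.05)
print(m.sum(),P[m].min(0) if m.any() else '',P[m].max(0) if m.any() else '')
p=P[m];A=np.c_[p[:,:2],np.ones(len(p))];print(np.linalg.lstsq(A,p[:,2],rcond=None)[0] if len(p)>20 else '')
E
```

```text
[ 0.48350312 -0.24769999  0.10931229] [0.60835892 0.10461656 0.5816119 ] [ 0.43932669  0.08215454 -1.46819833]
[9.9, -2.4, 14.5] [-0.003, -0.0, -0.003]
[9.9, -2.4, 14.5] [-0.003, -0.0, -0.003]
[9.9, -2.5, 14.5] [-0.003, -0.0, -0.003]
[9.9, -2.5, 14.5] [-0.003, -0.0, -0.003]
--
94 [ 0.44016133 -0.3081669   0.10525338] [ 0.57997425 -0.23134927  0.18389794]
[-0.30552009 -0.29048634  0.20235912]
```

>>> move_arm:
  plan: [10, -2.5, 14.5, 0, 0, 0, -1, 10, -2.5, 14.5, 0, 0, 0, -1, 10, -2.5, 14.5, 0, 0, 0, -1, 8, -2.5, 11.5, 0, 0, 0, -1, 0, 0, 0, 0, 0, 0, -1]

```text
time: 26.32
tcp_pos: [0.4842, -0.2526, 0.0429]
ee_rot: [0.3, 0.048, 0.953, -0.015]
ft_force: [-0.1, -0.6, -0.8]
width: 0.516
```

>>> move_arm:
  plan: [2, 0, 3, 0, 0, 0, -1, 0, 0, 0, 0, 0, 0, -1, 0, 0, 0, 0, 0, 0, -1]

```text
time: 26.7
tcp_pos: [0.4849, -0.2536, 0.0411]
ee_rot: [0.301, 0.048, 0.952, -0.016]
ft_force: [0.1, -0.0, -1.0]
width: 0.519
```

>>> move_arm:
  plan: [1.2, 0, 1.7, 0, 0, 0, -1, 1.2, 0, 1.7, 0, 0, 0, -1, 0, 0, 0, 0, 0, 0, -1, 0, 0, 0, 0, 0, 0, -1]

```text
time: 27.2
tcp_pos: [0.4847, -0.2535, 0.0364]
ee_rot: [0.301, 0.048, 0.952, -0.016]
ft_force: [0.5, -0.4, -0.6]
width: 0.514
```

>>> move_arm:
  plan: [0.8, 0, 1.2, 0, 0, 0, -1, 0, 0, 0, 0, 0, 0, -1, 0, 0, 0, 0, 0, 0, -1]

```text
time: 27.58
tcp_pos: [0.4847, -0.2535, 0.035]
ee_rot: [0.301, 0.048, 0.952, -0.016]
ft_force: [-0.0, -0.6, -1.3]
width: 0.516
```

>>> move_arm:
  plan: [0.8, 0, 1.2, 0, 0, 0, -1, 0, 0, 0, 0, 0, 0, -1, 0, 0, 0, 0, 0, 0, -1]

```text
time: 27.95
tcp_pos: [0.4848, -0.2535, 0.0342]
ee_rot: [0.301, 0.048, 0.952, -0.016]
ft_force: [-3.4, -1.4, 5.0]
width: 0.515
```

>>> move_arm:
  plan: [0.6, 0, 0.8, 0, 0, 0, -1, 0, 0, 0, 0, 0, 0, -1, 0, 0, 0, 0, 0, 0, -1]

```text
time: 28.32
tcp_pos: [0.4848, -0.2535, 0.0342]
ee_rot: [0.302, 0.048, 0.952, -0.016]
ft_force: [-7.4, -1.2, 13.2]
width: 0.516
```

Resting on the floor. Release moderately, then retreat.

>>> move_arm:
  plan: [-0.5, 0, -0.7, 0, 0, 0, -1, 0, 0, 0, 0, 0, 0, 0.4, 0, 0, 0, 0, 0, 0, 0.7, 0, 0, 0, 0, 0, 0, 0.7, 0, 0, -15, 0, 0, 0, 0.7]

```text
time: 28.95
tcp_pos: [0.4762, -0.2525, 0.0456]
ee_rot: [0.3, 0.049, 0.952, -0.016]
ft_force: [-0.3, -0.5, 0.2]
width: 0.853
```

>>> move_arm:
  plan: [0, 0, -35, 0, 0, 0, 0.7, 0, 0, -40, 0, 0, 0, 0.7, 0, 0, -40, 0, 0, 0, 0.7, 0, 0, -40, 0, 0, 0, 0.7, 0, 0, 0, 0, 0, 0, 0.7]

```text
time: 29.58
tcp_pos: [0.3937, -0.2493, 0.1736]
ee_rot: [0.301, 0.05, 0.952, -0.015]
ft_force: [0.9, 0.2, -0.2]
width: 0.847
```

```bash
python3 - <<'E'
from h import *
t,r,s=pose();print(t,s['ft_force'],s['width'])
im,P,ci,s,d=shot('top');z=P[...,2];hsv=cv2.cvtColor(im,cv2.COLOR_BGR2HSV)
w=(hsv[...,1]>70)&(hsv[...,0]<30)
def M(l,t,r,b):
    m=np.zeros_like(w);m[t:b,l:r]=1;return m
for n,b in(('d1',(331,212,350,250)),('d2',(349,200,368,238)),('block',(303,195,331,262))):
    q=P[M(*b)&w&(z>.03)&(z<.042)];print(n,len(q),rect(q,3),np.median(q[:,2]).round(4));A=np.c_[q[:,:2]-q[:,:2].mean(0),np.ones(len(q))];print(np.linalg.lstsq(A,q[:,2],rcond=None)[0].round(3))
im2=cams.capture('scene')[0]
a=cv2.resize(im[150:290,225:375],(400,373),interpolation=cv2.INTER_CUBIC);b=cv2.resize(im2[150:340,180:380],(393,373),interpolation=cv2.INTER_CUBIC);cv2.imwrite('pics/end.png',np.hstack([a,b]))
E
```

```text
[ 0.39366822 -0.24925112  0.17362307] [ 0.94663867  0.18538438 -0.16529325] 0.8465720686949838
d1 296 (array([ 489.6, -347.3]), array([103.1,  39.8]), np.float64(-3.5)) 0.0352
[ 0.001 -0.023  0.035]
d2 312 (array([ 527.1, -400.9]), array([103.4,  41.6]), np.float64(-6.5)) 0.0351
[-0.008 -0.027  0.035]
block 297 (array([ 526.8, -258. ]), array([102.8,  39.7]), np.float64(-5.0)) 0.0353
[-0.002 -0.021  0.035]
```

View pics/end.png

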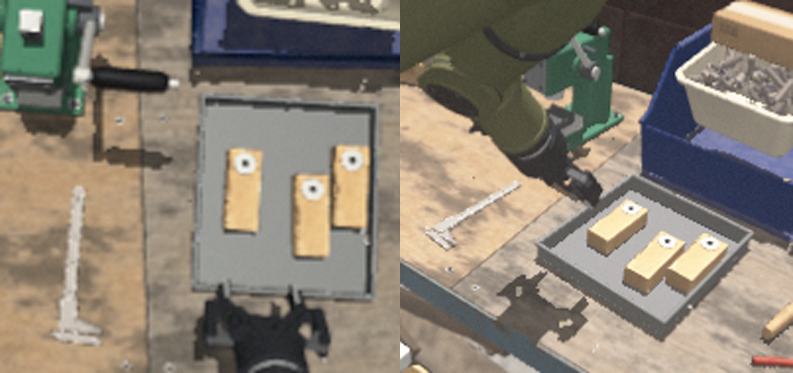

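The pictures show the block flat in the free half of the tray with its nut home. The finished blocks and calliper haven't moved, the lever is up and the gripper is clear.

```bash
python3 -c "
from h import *
print(workorder.job_done())"
```

```text
the job is handed in; nothing more can be done
None
```

The block's nut is pressed home, the lever is back at its upper stop, and the block is in the tray beside the two finished ones. I handed the job in at about 30 s; no verdict was reported.

- **Pressing:** I slid the block against the back stop and pulled the lever until the force climbed to about 26 N. The lever read about 1.18 rad, estimated from the tool position. That is slightly past the stated 1.13, probably from a little give in the grip.
- **Lever return:** I kept hold of it on the way up, at about 1 rad/s. My grip drifted outward near the end (about 17 N of side force), so I corrected it before the stop. I let go at about 0 rad, and a wrist camera check afterwards showed the handle at its rest position.
- **Placing:** I lowered the block until it touched the tray floor, then released it. In the last top picture its upper face is at the same height and tilt as the finished blocks. Its centre is at about x 3, y 59 mm in the tray frame.
- **Other objects:** The finished blocks measured within 0.5 mm of where they started, and the calliper looks unmoved. The jar was last seen upright while I was carrying the block to the tray, and I did not measure it. The gripper was clear of everything at hand-in.

No check failed.

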